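# Fit the retaining ring on the governor hub spindle

## Task

Squeeze the pliers to spread the retaining ring waiting on their jaws, carry it to the hub whose spindle has the groove, lower it over the spindle end and ease the handles so that the ring closes in the groove. Then stand the pliers in the open oak box and let go; do not touch the ring with the fingers.

Things in the scene. Friction and masses are not known exactly. Their poses are not given: they have to be found in the camera images.
- pliers: Steel ring pliers, black handles up, tips down, 200 g. Origin: pivot; z up, y: line between the handles, x: towards the ring. Handles 28 to 72 mm above it, 14 mm wide along x; fingers close on them along y, e.g. TCP 55 mm above the pivot, which sinks 6 mm as they close. Tips 80 mm below it, squeezed 75. Frame of the +y handle: rolls 0.3 about x when squeezed.
- pliers_arm (a joint): Squeeze of the handles (rad): 0 at rest (they lean out, 66 mm apart over the outsides at the top), 0.6 at the stop (upright, 25 mm apart, ring fully spread). A spring pushes them open with 2 to 5 N; the stop needs about 12 N, grip with 20 to 30 N. Eased to a finger opening of 59 to 63 mm, the jaws let go of the ring and the spring still holds the pliers between the fingers.
- stand: Small fixed oak stand 110 x 80 mm, where pliers and ring wait. Origin under the pliers' pivot, axes as the pliers'. The pivot bolt (52 mm long along x) hangs in open-topped slots of two aluminium cheeks at x = 14 and -22 mm, pivot 100 mm high; the ring lies on the oak, underside 24 mm high, the front cheek standing inside it. Lift straight up by 100 mm or more to clear.
- ring: Dark steel retaining ring, a C 70 x 41 mm, 5 mm thick, 28 g, flat on the stand, the jaws in its gap. Origin: centre, underside; x from gap to back; square eyes at x -34, y +-14 mm. Spread and lifted on the jaws' lips: underside 72 mm below the pivot, opening centred 28 mm from the pivot along the pliers' x, 3 mm room round the spindle; this frame (one half) then yaws about 0.24.
- ring_arm (a joint): Opening angle between the two halves of the ring (rad): 0 closed, about 0.5 when spread by the pliers. It springs shut when the handles are eased.
- groove (a point): On the spindle axis, at the groove's floor = top of the right hub: a fixed dark iron drum 100 mm wide, 50 high. From here up the steel spindle is 27 mm thick for 20 mm (groove), 35 for 10 mm, then tapers to 23 at 38 mm. The other hub has a plain slim taller spindle: wrong one. Ease with the pivot 82 mm (+-4) above this, any yaw; the ring drops onto the drum inside the groove.
- toolbox_in (a point): Centre of the inner floor (z = 8 mm) of the open oak box: fixed, 116 x 96 mm outside, 92 mm high, walls 8 mm, longer side along x. The pliers stand in it tips down, leaning anyhow.

How it is judged (in metres and radians):
On the way, in this order (a step that is already met when the one before it is completed fails the run):
1. the ring is lifted off the stand, spread by the pliers (value of joint ring_arm above 0.35 rad and height (world z) of ring above 0.05 m), for 0.2 s.
2. the ring is closed in the groove of the grooved spindle (horizontal distance between ring and groove below 0.009 m and z of ring in the frame of groove between -0.003 and 0.015 m and value of joint ring_arm below 0.22 rad and angle between ring's own z axis and vertical below 0.2 rad), for 0.2 s.
At the end, for the whole second after the job is handed in: Ring in the groove, closed (under 0.22 rad), level (0.2 rad), within 9 mm of the spindle axis, underside -3 to 15 mm from the groove floor. Pliers tips down in the oak box: pivot within 70 mm of its centre, 50 to 115 mm high, leaning under 0.9 rad. Both at rest (all of step 2 and linear speed of each of ring, pliers below 0.02 m/s and horizontal distance between pliers and toolbox_in below 0.07 m and height (world z) of pliers between 0.05 and 0.115 m and angle between pliers's own z axis and vertical below 0.9 rad); the robot touches nothing.
It fails at once if the fingers touch the ring (contact force between the fingers and ring above 0.5 N).
It also fails if it takes over 58 s, if anything falls off the work surface, if the arm or the gripper's body presses on something with over 40 N, if the wrist force passes 120 N, or if a joint passes its speed limit or range.

## Robot

A 6-joint arm with a two-finger parallel gripper is mounted at the origin on the work surface. World frame = base frame: x ahead of the robot, y to its left, z up, the work surface at z = 0. Lengths are in m, angles in degrees, forces in N, time in s.
With the tool pointing down it reaches from about 0.3 to 1 m from the base axis. Payload 5.1 kg.
Tool frame: the origin (TCP) lies between the finger pads, 19 mm behind the fingertips; this is the grasp point; z points along the fingers, y is the line along which they close (so a half turn about z gives the same grasp; the last joint's range is limited). The gripper opens to 95 mm and grips with 3 to 60 N. Pads are 20 mm wide; open, the fingers measure 119 mm over their backs; the gripper's body (75 mm by 180 mm) begins 59 mm behind the grasp point.
Start: joints at [-73.946, 7.093, 94.555, -0, 78.352, -4.733], TCP at [0.231, -0.608, 0.233] pointing down, gripper open.
Joint ranges: [-149.61, 149.61], [-58.7, 133.49], [1.44, 155.28], [-77.14, 257.14], [18.33, 153.61], [-166.67, 166.67]. Speed limits (degrees/s): [147.25, 147.25, 180, 180, 180, 180].

## Interface

Orientations are given as [roll, pitch, yaw] about the fixed x, y, z axes, in that order (R = Rz(yaw) Ry(pitch) Rx(roll)).
In Python, from station import ctrl, vision, status gives the robot as it stands (ctrl), with the cameras (vision) and the readings (status).
- The arm moves only by the tool advance, called as a command line: name --argument value ..., lists and objects as JSON in quotes. Schema: {"type":"object","properties":{"offsets":{"type":"array","items":{"type":"object","properties":{"pos":{"type":"array","items":{"type":"number"},"minItems":3,"maxItems":3},"turn_vec":{"type":"array","items":{"type":"number"},"minItems":3,"maxItems":3}},"additionalProperties":false},"minItems":1,"maxItems":8},"finger_gap":{"type":"number"},"clamp_n":{"type":"number"},"only":{"type":"string"},"quiet":{"type":"boolean"},"lines":{"type":"string"}},"required":["offsets"],"additionalProperties":false}. offsets is a list of rows, 1 to 8 of them, each an object with the fields pos (a list: dx, dy, dz in m), turn_vec (a list: a rotation vector rx, ry, rz in degrees); a field left out counts as zero; each row is the pose to reach, as a shift and turn from the pose commanded when the call began, along the tool's axes at that moment; what a row does not reach only later rows make up. A row lasts 1/10 s, in which the tool goes at most 0.05 m and 8.59 degrees, less where a joint would pass 70% of its speed; a pose out of reach is approached as far as the arm can. finger_gap is the opening from 0.0 (shut) to 1.0 (fully open), set as the call begins (left out keeps the last). The fingers move at their own pace and stop on an object; clamp_n is the grip in N (left out, the last holds). Time passes only in rows, so rows that do not move let the fingers close. The tool returns the time, the measured TCP pose, the force, the opening and the grip force at its end. only (a regular expression) keeps the lines of the reply that match it, lines (a string "A,B") keeps lines A to B, and quiet returns only ok. Input that does not fit is refused with a message, and nothing moves.
- status.state(): the state, without advancing time (a new reading comes with each control period).
- vision.grab_frame(name): name is "scene" or "top" or "wrist"; returns the picture (480x640x3 uint8, red, green, blue); there is no depth.
- vision.camera_params(name): a dict with "fx", "fy", "cx", "cy" (pixels), "k1" (the pictures are not rectified: a ray, as slopes to the right and down, at radius r is drawn at 1 + k1 r^2 times it, then the intrinsics apply), "world_to_cam" (4x4, takes a point from world to camera coordinates). Camera axes: x right, y down, z forward; pixel columns grow to the right and rows downward; lengths in m; the calibration is good to about 2 mm. A picture is of the moment at which its call begins: read the wrist's pose just before it. camera_params takes no time and is no camera call; for the wrist camera it gives the pose at the moment of the call.
- ctrl.job_done(): hands the job in; it is judged then, once.
The state is a dict: "time": time; "joints": joint angles; "qd": joint speeds; "joint_torque": joint torques, N m; "tcp_pos": TCP position; "tcp_rot": TCP orientation; "force": force on the tool from outside, world axes, zero at the start; "wrist_torque": the same for the moment, N m; "finger_gap": opening from 0.0 (shut) to 1.0 (fully open); "finger_force": force on a finger pad.
Only numpy, scipy, OpenCV 4.12 (cv2) and the standard library are available. Lean on these libraries where they do the work, as an engineer would, in place of code of your own. Each camera call takes 0.05 s, during which the arm holds its last target. There are 200 camera calls.

## Working session

There is one attempt and no reset: what is moved stays moved. The work goes in short steps, Python scripts to look and compute and a tool call to move; the robot and the scene stay as the last step left them, time stands still between calls to the robot, and variables do not carry over. Pictures are saved under pics/ and viewed, at most 11 in all, crops included, and the job is handed in when it is done.

```bash
ls; mkdir -p pics
```

Create h.py:
```python
import numpy as np,cv2
from station import ctrl, vision, status
def save(n,f):
    im=vision.grab_frame(n); cv2.imwrite(f,im[:,:,::-1]); return im
def ray(n,u,v,p=None):
    p=p or vision.camera_params(n)
    K=np.array([[p['fx'],0,p['cx']],[0,p['fy'],p['cy']],[0,0,1.]])
    x,y=cv2.undistortPoints(np.array([[[u,v]]],float),K,np.array([p['k1'],0,0,0.]))[0,0] 
    T=np.linalg.inv(np.array(p['world_to_cam'])); return T[:3,3],T[:3,:3]@np.array([x,y,1])
def atz(n,u,v,z,p=None):
    o,d=ray(n,u,v,p); return o+d*(z-o[2])/d[2]
def proj(n,X,p=None):
    p=p or vision.camera_params(n); c=np.array(p['world_to_cam'])@np.append(X,1); x,y=c[:2]/c[2]; s=1+p['k1']*(x*x+y*y)
    return np.array([p['fx']*x*s+p['cx'],p['fy']*y*s+p['cy']])
```

Run:
```python
from h import *
save('top','pics/top.png');save('scene','pics/scene.png')
for n in('top','scene'):
    p=vision.camera_params(n);print(n,p['fx'],p['k1'],np.linalg.inv(np.array(p['world_to_cam'])).round(3).tolist())
print(status.state())
```

```text
pics
station.py
top 471.9456125489198 -0.10884848968500699 [[0.025, -0.986, 0.168, 0.453], [-0.999, -0.02, 0.031, -0.004], [-0.027, -0.168, -0.985, 0.853], [0.0, 0.0, 0.0, 1.0]]
scene 579.2833951503004 0.005413676891679504 [[0.501, 0.488, -0.715, 1.183], [0.865, -0.261, 0.428, -0.367], [0.022, -0.833, -0.553, 0.584], [0.0, 0.0, 0.0, 1.0]]
{'time': 0.1, 'joints': array([-7.39458350e+01,  7.13079915e+00,  9.46254781e+01,  1.43387900e-03,
        7.83526014e+01, -4.73305584e+00]), 'qd': array([ 0.06873098, -0.01732356, -0.2776892 , -0.03855987, -0.00717147,
        0.05555905]), 'joint_torque': array([-5.11714063e-06, -4.18879795e+01, -3.61097538e+01,  7.76080834e-02,
        4.61221801e-02, -6.24860922e-05]), 'tcp_pos': array([ 0.23050749, -0.60717268,  0.23230624]), 'tcp_rot': array([-1.79891609e+02, -1.03829618e-02,  2.07869202e+01]), 'force': array([ 0.48997834,  0.0715325 , -0.66611736]), 'wrist_torque': array([ 0.00867258, -0.00175618, -0.02515804]), 'finger_force': 0.0, 'finger_gap': 1.0010291125568322}
```

View pics/top.png

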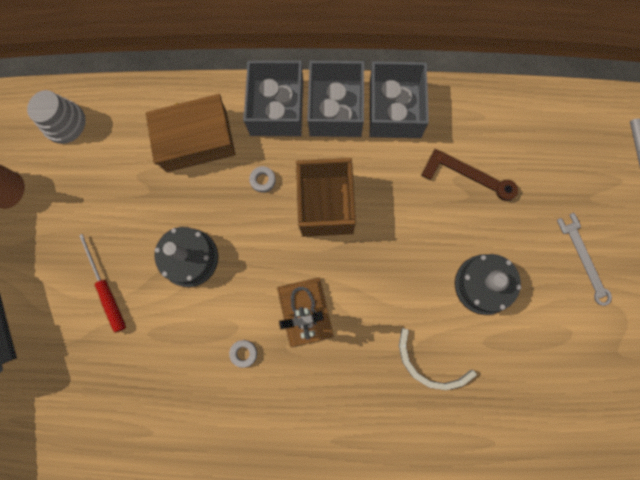

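View pics/scene.png

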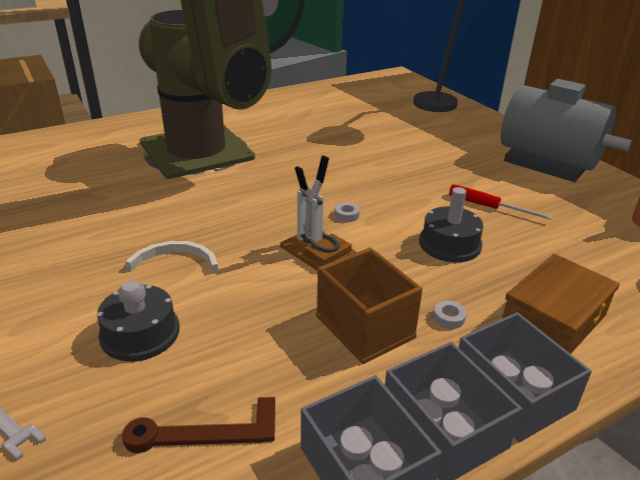

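Top: grooved hub near (488,283) with short thick spindle (also scene (135,300)). The plain tall one is at (185,255). The box is at (326,197), the stand with pliers at (304,315). Next I zoom in to measure.

Run:
```python
from h import *
t=cv2.imread('pics/top.png');s=cv2.imread('pics/scene.png')
def c(im,x,y,w,h,k): return cv2.resize(im[y:y+h,x:x+w],None,fx=k,fy=k,interpolation=cv2.INTER_CUBIC)
a=c(t,265,270,80,80,5); b=c(t,450,245,80,80,5)[:, :400]
d=c(s,270,145,100,50+0,4); 
m=np.zeros((600,800,3),np.uint8); m[:400,:400]=a; m[:400,400:]=b
m[400:600,:400]=c(t,285,150,100,50,4)
m[400:600,400:]=d
cv2.imwrite('pics/m.png',m)
# scene crops
m=np.zeros((600,800,3),np.uint8); m[:600,:400]=c(s,275,145,80,120,5); m[:,400:]=c(s,90,260,100,150,4)
cv2.imwrite('pics/m2.png',m)
```

```text
(no output)
```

View pics/m.png

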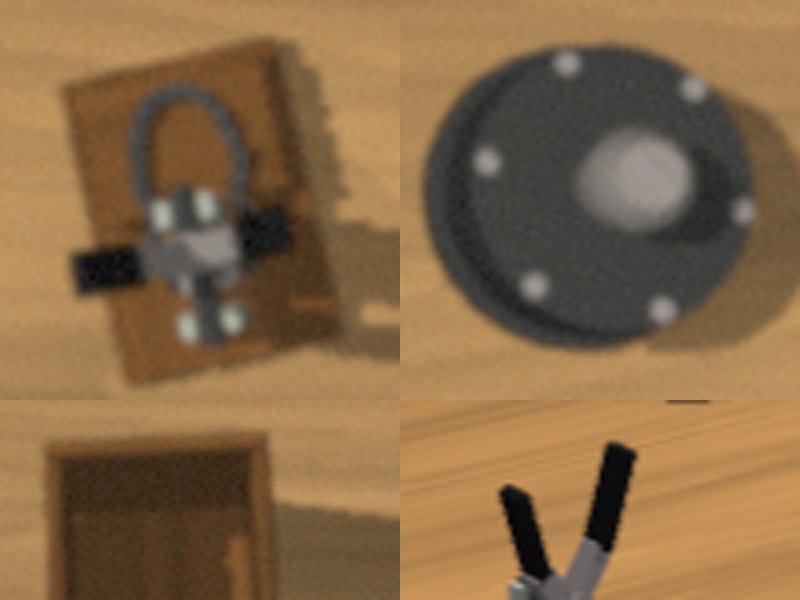

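View pics/m2.png

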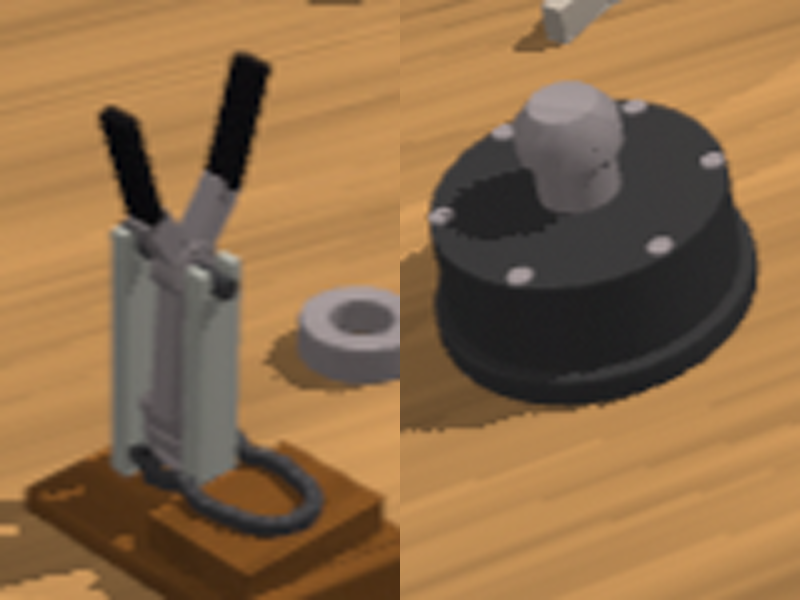

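Add to h.py:
```python
def tri(a,b):
    (o1,d1),(o2,d2)=ray('top',*a),ray('scene',*b)
    s=np.linalg.lstsq(np.c_[d1,-d2],o2-o1,rcond=None)[0]
    p,q=o1+s[0]*d1,o2+s[1]*d2
    return (p+q)/2,np.linalg.norm(p-q)
```

Run:
```python
from h import *
np.set_printoptions(precision=4,suppress=True)
T=lambda x,y,ox=265,oy=270,k=5:((x+.5)/k-.5+ox,(y+.5)/k-.5+oy)
h=T(215,186,450,245); hs=T(178.5,189,90,260,4)
print('hub',atz('top',*h,.051),atz('scene',*hs,.051),tri(h,hs))
l,r=T(80,271),T(287,231)
ls,rs=T(115,115,275,145),T(252,62,275,145)
for z in (.165,.17): print('han',atz('top',*l,z),atz('top',*r,z))
print('tri',tri(l,ls),tri(r,rs))
f,b=T(183.5,209),T(211.5,321.5)
for z in(.1,.106):
    F,B=atz('top',*f,z),atz('top',*b,z); print('cheek',F,B,np.linalg.norm(F-B),'piv',B+(F-B)*22/36,np.degrees(np.arctan2(*(F-B)[1::-1])))
# ring back, stand corners
print('ringback outer',atz('top',*T(180,87),.029))
for c in[(66,90),(272,42),(342,328),(132,382)]: print('st',atz('top',*T(*c),.02))
for c in [(299,162),(351,159),(354,233),(300,235)]: print('box',atz('top',*c,.092))
print(vision.camera_params('wrist'))
```

```text
hub [ 0.5326 -0.2746  0.051 ] [ 0.5309 -0.2765  0.051 ] (array([ 0.5322, -0.2756,  0.0514]), np.float64(0.002344696456473365))
han [0.4541 0.0727 0.165 ] [0.4672 0.0131 0.165 ]
han [0.4541 0.0721 0.17  ] [0.4671 0.013  0.17  ]
tri (array([0.444 , 0.0521, 0.151 ]), np.float64(0.048540572597144796)) (array([0.4774, 0.031 , 0.1862]), np.float64(0.042531072997671525))
cheek [0.4746 0.0477 0.1   ] [0.4396 0.0378 0.1   ] 0.036435220327105215 piv [0.461  0.0439 0.1   ] 15.777086532693861
cheek [0.4745 0.0473 0.106 ] [0.4397 0.0375 0.106 ] 0.036144747677723854 piv [0.4609 0.0435 0.106 ] 15.777086532693849
ringback outer [0.519  0.0552 0.029 ]
st [0.5177 0.0962 0.02  ]
st [0.5365 0.0237 0.02  ]
st [ 0.4371 -0.0032  0.02  ]
st [0.4165 0.0694 0.02  ]
box [0.7255 0.0602 0.092 ]
box [ 0.7322 -0.0278  0.092 ]
box [ 0.6045 -0.0343  0.092 ]
box [0.5994 0.0543 0.092 ]
{'fx': 402.1311195430483, 'fy': 402.1311195430483, 'cx': 318.13188838049916, 'cy': 241.12218804735778, 'k1': 0.012602532946891258, 'world_to_cam': array([[ 0.3564, -0.9343, -0.0015, -0.6496],
       [-0.908 , -0.3467,  0.2354, -0.0279],
       [-0.2205, -0.0825, -0.9719,  0.3898],
       [ 0.    ,  0.    ,  0.    ,  1.    ]])}
```

advance --offsets '[{"pos":[0.028, -0.033, -0.01]}, {"pos":[0.056, -0.066, -0.02]}, {"pos":[0.084, -0.099, -0.03]}, {"pos":[0.112, -0.132, -0.045]}, {"pos":[0.14, -0.165, -0.045]}, {"pos":[0.168, -0.198, -0.045]}, {"pos":[0.196, -0.23, -0.045]}, {"pos":[0.223, -0.263, -0.045]}]' --finger_gap 1.0 --clamp_n 25

```text
time: 0.9
tcp_pos: [0.3459, -0.2809, 0.278]
tcp_rot: [-180.0, -0.0, 20.8]
force: [-0.2, 0.1, -0.4]
finger_gap: 1.001
finger_force: 0.0
```

advance --offsets '[{"pos":[0.028, -0.033, 0], "turn_vec":[0, 0, 1]}, {"pos":[0.056, -0.066, 0], "turn_vec":[0, 0, 2]}, {"pos":[0.084, -0.099, 0], "turn_vec":[0, 0, 3]}, {"pos":[0.112, -0.132, 0], "turn_vec":[0, 0, 4]}, {"pos":[0.14, -0.165, 0], "turn_vec":[0, 0, 5]}, {"pos":[0.168, -0.198, 0], "turn_vec":[0, 0, 5.8]}, {"pos":[0.196, -0.23, 0], "turn_vec":[0, 0, 5.8]}, {"pos":[0.223, -0.263, 0], "turn_vec":[0, 0, 5.8]}]'

```text
time: 1.7
tcp_pos: [0.461, 0.0442, 0.2781]
tcp_rot: [180.0, 0.0, 15.0]
force: [0.5, -0.4, -0.1]
finger_gap: 1.0
finger_force: 0.0
```

advance --offsets '[{}, {}]'

```text
time: 1.9
tcp_pos: [0.4607, 0.0431, 0.2779]
tcp_rot: [180.0, 0.1, 15.1]
force: [0.4, 0.2, -0.1]
finger_gap: 0.996
finger_force: 0.0
```

Run:
```python
from h import *
save('wrist','pics/w1.png')
for k,X in dict(piv=[.461,.0435,.1],top=[.461,.0435,.17]).items(): print(k,proj('wrist',X))
```

```text
piv [316.13312662 223.5528006 ]
top [315.6844448  243.94599198]
```

View pics/w1.png

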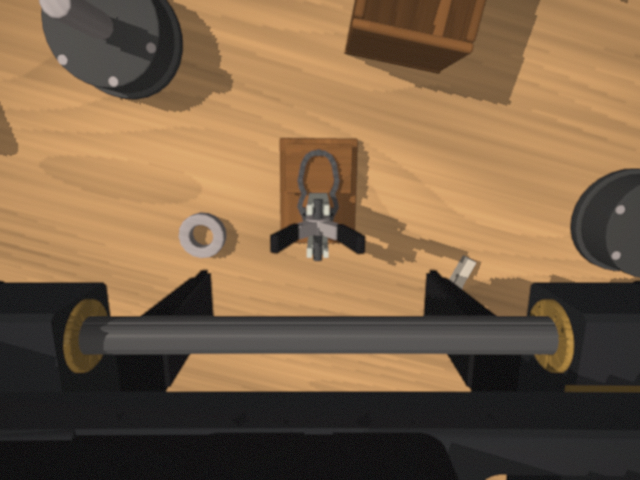

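advance --offsets '[{"pos":[0, 0.001, 0.03]}, {"pos":[0, 0.001, 0.06]}, {"pos":[0, 0.001, 0.09]}, {"pos":[0, 0.001, 0.11]}, {"pos":[0, 0.001, 0.122]}, {"pos":[0, 0.001, 0.122]}]'

```text
time: 2.55
tcp_pos: [0.4599, 0.0404, 0.1547]
tcp_rot: [-180.0, 0.2, 14.9]
force: [0.8, 0.9, -1.1]
finger_gap: 1.002
finger_force: 0.0
```

advance --offsets '[{}, {}, {}, {}, {}, {}, {}, {}]' --finger_gap 0.2 --clamp_n 25

```text
time: 3.35
tcp_pos: [0.4636, 0.0411, 0.1607]
tcp_rot: [179.8, -0.3, 15.0]
force: [-2.3, -1.2, 15.4]
finger_gap: 0.388
finger_force: 9.3
```

advance --offsets '[{}, {}, {}, {}]'

```text
time: 3.75
tcp_pos: [0.4635, 0.0424, 0.1614]
tcp_rot: [-180.0, -0.4, 15.0]
force: [-4.9, 3.0, 17.4]
finger_gap: 0.259
finger_force: 25.0
```

advance --offsets '[{"pos":[0, 0, -0.01]}, {"pos":[0, 0, -0.025]}, {"pos":[0, 0, -0.04]}, {"pos":[0, 0, -0.06]}, {"pos":[0, 0, -0.08]}, {"pos":[0, 0, -0.1]}, {"pos":[0, 0, -0.12]}, {"pos":[0, 0, -0.12]}]'

```text
time: 4.55
tcp_pos: [0.4628, 0.0412, 0.2805]
tcp_rot: [179.9, -0.4, 15.0]
force: [0.4, 0.6, -2.3]
finger_gap: 0.259
finger_force: 24.9
```

advance --offsets '[{}, {}, {}]'

```text
time: 4.85
tcp_pos: [0.4605, 0.0414, 0.2748]
tcp_rot: [-180.0, 0.2, 15.0]
force: [-0.3, 0.4, -1.9]
finger_gap: 0.257
finger_force: 24.9
```

Run:
```python
from h import *
t=save('top','pics/t2.png')[:,:,::-1];s=save('scene','pics/s2.png')[:,:,::-1];w=save('wrist','pics/w2.png')[:,:,::-1]
print(status.state()['tcp_pos'])
for n in('top','scene','wrist'): print(n,[proj(n,[.461,.042,z]) for z in(.14,.214,.27)])
c=lambda im,x,y,w,h,k: cv2.resize(im[y:y+h,x:x+w],None,fx=k,fy=k,interpolation=cv2.INTER_CUBIC)
m=np.zeros((600,800,3),np.uint8)
u,v=proj('scene',[.461,.042,.19]).astype(int)
m[:,:400]=c(s,u-40,v-60,80,120,5)
m[:300,400:]=c(w,220,150,200,150,2); 
m[300:,400:]=c(t,260,260,100,75,4)
cv2.imwrite('pics/m3.png',m);print(u,v)
```

```text
[0.46086892 0.04138214 0.27556885]
top [array([303.0241084 , 319.81527183]), array([299.47597679, 319.09696124]), array([296.19503101, 318.431846  ])]
scene [array([311.96051608, 177.59599082]), array([312.50335424, 135.22021726]), array([312.94794868, 100.4740257 ])]
wrist [array([316.73418122, 235.23415558]), array([316.28035897, 264.95936976]), array([315.67914289, 304.31819948])]
312 149
```

View pics/m3.png

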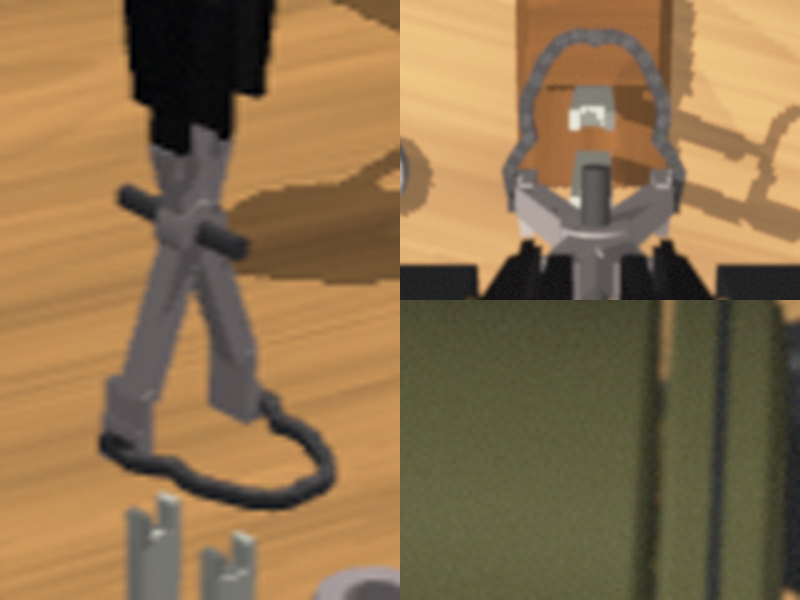

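Ring is spread and held on both jaws, clear of the cheeks (eyes at montage (522,185) and (672,185), symmetric). I carry it to the hub now.

advance --offsets '[{"pos":[-0.002, 0.012, 0]}, {"pos":[-0.005, 0.032, 0]}, {"pos":[-0.008, 0.055, 0]}, {"pos":[-0.012, 0.08, 0]}, {"pos":[-0.015, 0.105, 0]}, {"pos":[-0.018, 0.13, 0]}, {"pos":[-0.02, 0.155, 0]}, {"pos":[-0.023, 0.18, 0]}]'

```text
time: 5.8
tcp_pos: [0.4854, -0.1403, 0.2764]
tcp_rot: [180.0, 0.0, 15.0]
force: [1.0, 0.5, -2.3]
finger_gap: 0.255
finger_force: 24.9
```

advance --offsets '[{"pos":[-0.003, 0.025, 0]}, {"pos":[-0.006, 0.05, 0]}, {"pos":[-0.009, 0.075, 0]}, {"pos":[-0.012, 0.1, 0]}, {"pos":[-0.015, 0.12, 0]}, {"pos":[-0.017, 0.135, 0]}, {"pos":[-0.019, 0.143, 0]}, {"pos":[-0.019, 0.146, 0]}]'

```text
time: 6.6
tcp_pos: [0.5048, -0.285, 0.2763]
tcp_rot: [-180.0, 0.0, 14.9]
force: [-0.1, 0.2, -3.3]
finger_gap: 0.257
finger_force: 24.9
```

advance --offsets '[{}, {}, {}, {}]'

```text
time: 7.0
tcp_pos: [0.505, -0.2838, 0.2766]
tcp_rot: [180.0, -0.0, 15.0]
force: [-0.6, 0.2, -3.0]
finger_gap: 0.257
finger_force: 24.9
```

Run:
```python
from h import *
t=save('top','pics/t3.png')[:,:,::-1];s=save('scene','pics/s3.png')[:,:,::-1];w=save('wrist','pics/w3.png')[:,:,::-1]
st=status.state();p=st['tcp_pos'];print(p,st['tcp_rot'],st['finger_gap'])
c,si=np.cos(np.radians(15)),np.sin(np.radians(15))
o=p+[.028*c,.028*si,-.061-.0695]
print('ring c',o,[proj(n,o) for n in('scene','wrist')])
print('spindle top',[proj(n,[.532,-.2755,.088]) for n in('scene','wrist')])
c=lambda im,x,y,w,h,k: cv2.resize(im[y:y+h,x:x+w],None,fx=k,fy=k,interpolation=cv2.INTER_CUBIC)
m=np.zeros((600,800,3),np.uint8)
u,v=proj('scene',o).astype(int)
m[:,:400]=c(s,u-40,v-60,80,120,5)
m[:,400:]=c(w,260,130,100,150,4); 
cv2.imwrite('pics/m4.png',m);print(u-40,v-60)
```

```text
[ 0.50499359 -0.28409864  0.27654731] [ 1.79994908e+02 -7.52435888e-03  1.50126675e+01] 0.2543225117870512
ring c [ 0.53203951 -0.27685171  0.14604731] [array([122.5675565 , 251.23266994]), array([317.45433622, 198.78696761])]
spindle top [array([130.89557922, 286.1466721 ]), array([315.97694651, 189.26901262])]
82 191
```

View pics/m4.png

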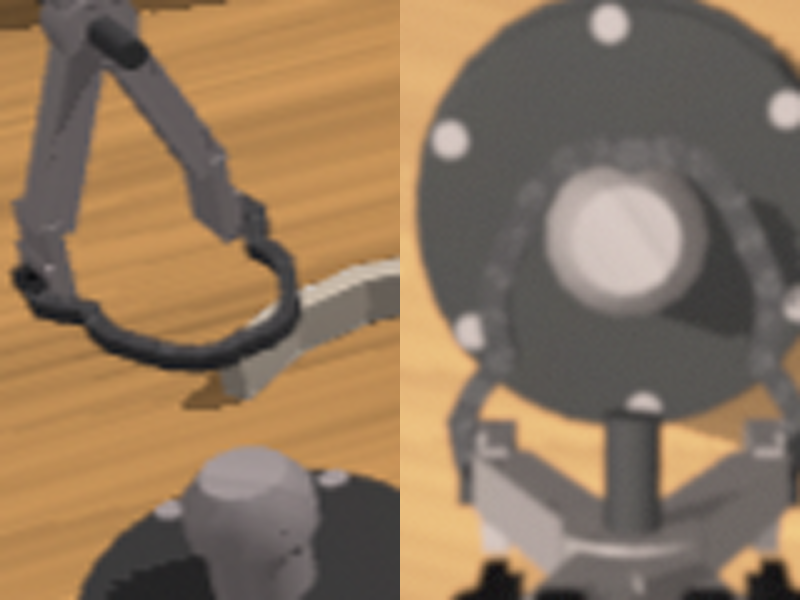

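Run:
```python
from h import *
p=np.array([.505,-.284,.2765]);a=np.radians(15);x=np.array([np.cos(a),np.sin(a),0]);y=np.array([np.sin(a),-np.cos(a),0])
f=lambda X:[round(v,1) for v in ((proj('wrist',X)+.5-[260,130])*4-.5+[400,0])]
for d in(.0,.014,.028,.04,.048,.055,.06): print(d,f(p+d*x-[0,0,.133]))
for d in(.022,.026): print('bolt',d,f(p+d*x-[0,0,.061-.003]))
print('w',f(p+.028*x+.0205*y-[0,0,.133]),f(p+.028*x-.0205*y-[0,0,.133]))
o,R=ray('wrist',318,172);print(o)
```

```text
0.0 [np.float64(630.6), np.float64(428.0)]
0.014 [np.float64(630.7), np.float64(352.2)]
0.028 [np.float64(630.8), np.float64(274.6)]
0.04 [np.float64(630.9), np.float64(206.6)]
0.048 [np.float64(631.0), np.float64(160.5)]
0.055 [np.float64(631.0), np.float64(119.6)]
0.06 [np.float64(631.0), np.float64(90.1)]
bolt 0.022 [np.float64(629.9), np.float64(393.6)]
bolt 0.026 [np.float64(630.0), np.float64(364.1)]
w [np.float64(746.1), np.float64(274.7)] [np.float64(515.5), np.float64(274.4)]
[ 0.5685766  -0.26734472  0.4286692 ]
```

advance --offsets '[{"pos":[0.0023, -0.0014, 0.01]}, {"pos":[0.0023, -0.0014, 0.02]}, {"pos":[0.0023, -0.0014, 0.03]}, {"pos":[0.0023, -0.0014, 0.04]}, {"pos":[0.0023, -0.0014, 0.047]}, {"pos":[0.0023, -0.0014, 0.05]}, {"pos":[0.0023, -0.0014, 0.05]}]'

```text
time: 7.85
tcp_pos: [0.5065, -0.2823, 0.2257]
tcp_rot: [-179.9, 0.0, 15.0]
force: [0.3, 0.7, -2.4]
finger_gap: 0.255
finger_force: 24.9
```

advance --offsets '[{"pos":[0, 0, 0.004]}, {"pos":[0, 0, 0.008]}, {"pos":[0, 0, 0.012]}, {"pos":[0, 0, 0.016]}, {"pos":[0, 0, 0.018]}]'

```text
time: 8.35
tcp_pos: [0.5066, -0.2823, 0.2078]
tcp_rot: [-180.0, 0.0, 15.0]
force: [0.2, 0.2, -1.5]
finger_gap: 0.257
finger_force: 24.9
```

Run:
```python
from h import *
s=save('scene','pics/s4.png')[:,:,::-1];w=save('wrist','pics/w4.png')[:,:,::-1]
c=lambda im,x,y,w,h,k: cv2.resize(im[y:y+h,x:x+w],None,fx=k,fy=k,interpolation=cv2.INTER_CUBIC)
m=np.zeros((600,800,3),np.uint8)
m[:,:400]=c(s,82,221,80,120,5)
m[:,400:]=c(w,260,130,100,150,4); 
cv2.imwrite('pics/m5.png',m)
```

```text
(no output)
```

View pics/m5.png

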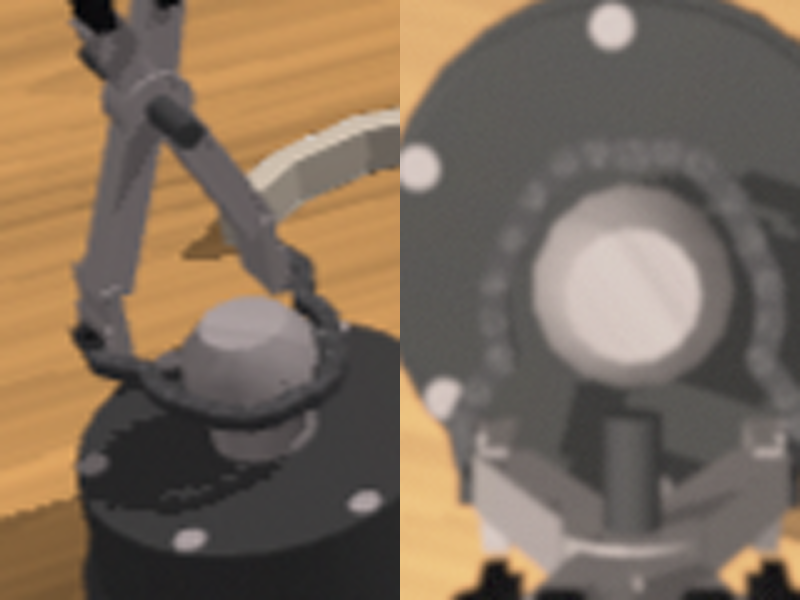

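Ring surrounds the spindle, centred (spindle (632,290), ring columns 500–760). Lower the rest of the way and ease.

advance --offsets '[{"pos":[0, 0, 0.005]}, {"pos":[0, 0, 0.01]}, {"pos":[0, 0, 0.015]}, {"pos":[0, 0, 0.015]}, {"pos":[0, 0, 0.015]}]'

```text
time: 8.95
tcp_pos: [0.5067, -0.2823, 0.1931]
tcp_rot: [-180.0, 0.0, 15.0]
force: [0.6, 0.3, -2.6]
finger_gap: 0.258
finger_force: 24.9
```

advance --offsets '[{}, {}, {}, {}, {}]' --finger_gap 0.45

```text
time: 9.45
tcp_pos: [0.5068, -0.2825, 0.1936]
tcp_rot: [180.0, -0.0, 15.0]
force: [0.7, 0.1, -2.7]
finger_gap: 0.447
finger_force: 5.7
```

advance --offsets '[{}, {}, {}, {}, {}, {}]' --finger_gap 0.64

```text
time: 10.05
tcp_pos: [0.5068, -0.2824, 0.1935]
tcp_rot: [180.0, 0.0, 15.0]
force: [-0.2, -0.4, -3.1]
finger_gap: 0.642
finger_force: 2.2
```

Run:
```python
from h import *
s=save('scene','pics/s5.png')[:,:,::-1];w=save('wrist','pics/w5.png')[:,:,::-1]
c=lambda im,x,y,w,h,k: cv2.resize(im[y:y+h,x:x+w],None,fx=k,fy=k,interpolation=cv2.INTER_CUBIC)
m=np.zeros((600,800,3),np.uint8)
m[:,:400]=c(s,82,221,80,120,5)
m[:,400:]=c(w,260,130,100,150,4); 
cv2.imwrite('pics/m6.png',m)
```

```text
(no output)
```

View pics/m6.png

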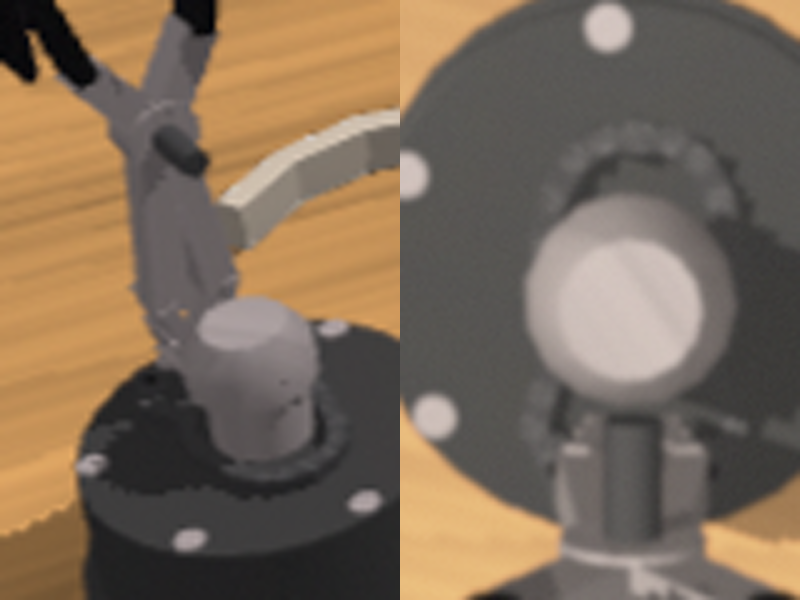

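Ring is closed and lies on the drum around the spindle. Lift the pliers off.

advance --offsets '[{"pos":[0, 0, -0.004]}, {"pos":[0, 0, -0.009]}, {"pos":[0, 0, -0.015]}, {"pos":[0, 0, -0.022]}, {"pos":[0, 0, -0.03]}, {"pos":[0, 0, -0.04]}]'

```text
time: 10.75
tcp_pos: [0.5067, -0.2824, 0.2342]
tcp_rot: [-180.0, 0.0, 15.0]
force: [0.6, -0.3, -2.2]
finger_gap: 0.641
finger_force: 2.2
```

advance --offsets '[{"pos":[0, 0, -0.012]}, {"pos":[0, 0, -0.026]}, {"pos":[0, 0, -0.04]}, {"pos":[0, 0, -0.055]}, {"pos":[0, 0, -0.07]}, {"pos":[0, 0, -0.07]}]'

```text
time: 11.35
tcp_pos: [0.5078, -0.2832, 0.3073]
tcp_rot: [179.8, -0.2, 15.0]
force: [-0.0, -0.5, -1.3]
finger_gap: 0.64
finger_force: 2.2
```

advance --offsets '[{}, {}, {}, {}, {}, {}]' --finger_gap 0.2 --clamp_n 25

```text
time: 11.95
tcp_pos: [0.5067, -0.2824, 0.3032]
tcp_rot: [-180.0, 0.0, 15.0]
force: [0.3, -0.5, -2.6]
finger_gap: 0.256
finger_force: 25.0
```

Run:
```python
from h import *
save('scene','pics/s6.png')
st=status.state();p=st['tcp_pos'];a=np.radians(st['tcp_rot'][2]);d=np.array([.671,.013])-p[:2]
print(p,a,st['joints'],'tool d',d@[np.cos(a),np.sin(a)],d@[np.sin(a),-np.cos(a)])
```

```text
[ 0.50675293 -0.28241665  0.30329546] 0.2615598355048978 [-3.44325603e+01 -3.67129187e+00  9.88918612e+01  2.47875018e-04
  8.47953895e+01  4.05811436e+01] tool d 0.23505175924729088 -0.24289661595739928
```

advance --offsets '[{"pos":[0.015, -0.016, 0], "turn_vec":[0, 0, -5]}, {"pos":[0.045, -0.047, 0], "turn_vec":[0, 0, -13]}, {"pos":[0.08, -0.083, 0], "turn_vec":[0, 0, -21]}, {"pos":[0.115, -0.119, 0], "turn_vec":[0, 0, -29]}, {"pos":[0.15, -0.155, 0], "turn_vec":[0, 0, -37]}, {"pos":[0.185, -0.191, 0], "turn_vec":[0, 0, -45]}, {"pos":[0.215, -0.222, 0], "turn_vec":[0, 0, -53]}, {"pos":[0.235, -0.243, 0], "turn_vec":[0, 0, -61]}]'

```text
time: 12.8
tcp_pos: [0.672, 0.0161, 0.3032]
tcp_rot: [-180.0, -0.0, 76.4]
force: [0.5, -0.8, -2.8]
finger_gap: 0.259
finger_force: 25.0
```

advance --offsets '[{"turn_vec":[0, 0, -8]}, {"turn_vec":[0, 0, -15]}, {"turn_vec":[0, 0, -18.4]}, {"turn_vec":[0, 0, -18.4]}, {"turn_vec":[0, 0, -18.4]}]'

```text
time: 13.3
tcp_pos: [0.671, 0.0131, 0.3034]
tcp_rot: [-180.0, -0.0, 94.3]
force: [-0.3, -0.7, -2.0]
finger_gap: 0.253
finger_force: 25.0
```

Run:
```python
from h import *
w=save('wrist','pics/w7.png')[:,:,::-1];s=cv2.imread('pics/s6.png')
st=status.state();print(st['tcp_pos'],st['tcp_rot'],st['finger_gap'])
a=np.radians(4.4)
for sx in(1,-1):
  for sy in (1,-1): print(sx,sy,proj('wrist',np.array([.671,.013,.092])+[sx*.05*np.cos(a)-sy*.04*np.sin(a),sx*.05*np.sin(a)+sy*.04*np.cos(a),0]),'in px of inner rim')
m=np.zeros((600,800,3),np.uint8); m[:480,:640]=w
m[480:,640:]=0
m[360:600,640:]=cv2.resize(s[270:360,100:160],(160,240))
cv2.imwrite('pics/m7.png',m)
```

```text
[0.67096062 0.01301008 0.30343128] [-1.79997338e+02 -2.23973809e-03  9.43174873e+01] 0.25463038168461233
1 1 [373.99330506 172.80498638] in px of inner rim
1 -1 [371.18020618 258.94733042] in px of inner rim
-1 1 [261.99412354 172.78765095] in px of inner rim
-1 -1 [264.80051163 258.92146628] in px of inner rim
```

View pics/m7.png

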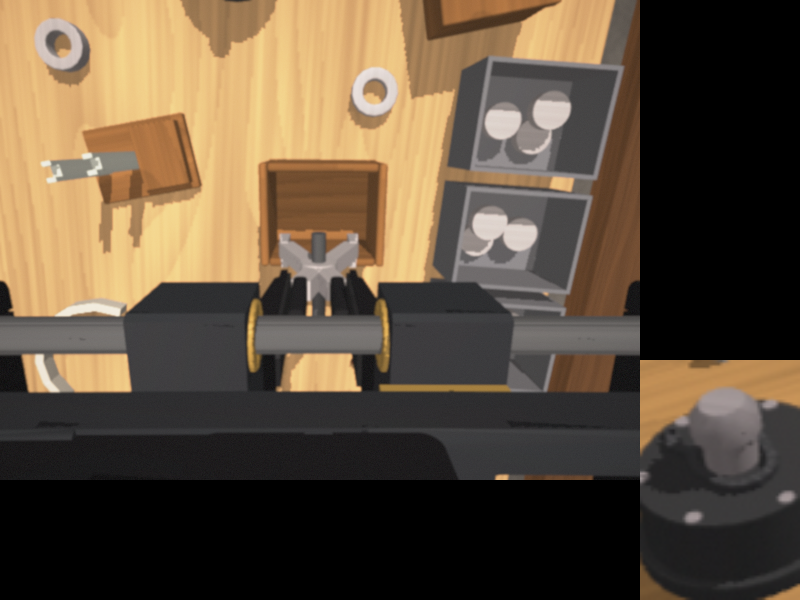

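Box inner rim spans u 269–378, top v 170: box is ~4 mm further +x, 2 mm +y than assumed. The inset shows the ring lying in the groove. Correct and lower.

advance --offsets '[{"pos":[0.004, 0.004, 0.015]}, {"pos":[0.004, 0.004, 0.04]}, {"pos":[0.004, 0.004, 0.065]}, {"pos":[0.004, 0.004, 0.09]}, {"pos":[0.004, 0.004, 0.115]}, {"pos":[0.004, 0.004, 0.135]}, {"pos":[0.004, 0.004, 0.148]}, {"pos":[0.004, 0.004, 0.148]}]'

```text
time: 14.15
tcp_pos: [0.6729, 0.0176, 0.1518]
tcp_rot: [-179.7, -0.0, 94.4]
force: [0.1, -0.1, -2.7]
finger_gap: 0.258
finger_force: 25.0
```

advance --offsets '[{}, {}, {}, {}, {}, {}, {}, {}]' --finger_gap 0.63

```text
time: 14.95
tcp_pos: [0.6746, 0.0174, 0.1554]
tcp_rot: [-180.0, -0.0, 94.4]
force: [0.4, -0.9, -2.2]
finger_gap: 0.629
finger_force: 2.3
```

advance --offsets '[{"pos":[0, 0, 0.002]}, {"pos":[0, 0, 0.004]}, {"pos":[0, 0, 0.006]}, {"pos":[0, 0, 0.008]}, {"pos":[0, 0, 0.01]}, {"pos":[0, 0, 0.01]}]'

```text
time: 15.55
tcp_pos: [0.6744, 0.0174, 0.1449]
tcp_rot: [-179.9, -0.0, 94.4]
force: [0.1, -0.1, -2.3]
finger_gap: 0.627
finger_force: 2.3
```

advance --offsets '[{"pos":[0, 0, 0.001]}, {"pos":[0, 0, 0.002]}, {"pos":[0, 0, 0.003]}, {"pos":[0, 0, 0.004]}, {"pos":[0, 0, 0.005]}, {"pos":[0, 0, 0.006]}, {"pos":[0, 0, 0.006]}]'

```text
time: 16.25
tcp_pos: [0.6748, 0.0174, 0.1398]
tcp_rot: [180.0, 0.0, 94.4]
force: [0.3, 0.2, 4.6]
finger_gap: 0.628
finger_force: 2.7
```

Tips are on the floor (force reversed). Release and rise.

advance --offsets '[{}, {}, {}, {}, {}, {}, {}, {}]' --finger_gap 1.0

```text
time: 17.05
tcp_pos: [0.6747, 0.0173, 0.1395]
tcp_rot: [180.0, 0.0, 94.4]
force: [-0.3, 0.5, 0.2]
finger_gap: 0.996
finger_force: 0.0
```

advance --offsets '[{"pos":[0, 0, -0.01]}, {"pos":[0, 0, -0.02]}, {"pos":[0, 0, -0.04]}, {"pos":[0, 0, -0.06]}, {"pos":[0, 0, -0.09]}, {"pos":[0, 0, -0.12]}, {"pos":[0, 0, -0.15]}, {"pos":[0, 0, -0.15]}]'

```text
time: 17.85
tcp_pos: [0.6771, 0.0173, 0.2977]
tcp_rot: [179.3, 0.1, 94.4]
force: [-0.7, 0.4, 1.2]
finger_gap: 1.002
finger_force: 0.0
```

advance --offsets '[{"pos":[-0.03, -0.03, -0.01]}, {"pos":[-0.06, -0.06, -0.01]}, {"pos":[-0.09, -0.09, -0.01]}, {"pos":[-0.12, -0.12, -0.01]}, {"pos":[-0.12, -0.12, -0.01]}, {"pos":[-0.12, -0.12, -0.01]}]'

```text
time: 18.45
tcp_pos: [0.5638, -0.112, 0.2998]
tcp_rot: [179.9, -0.0, 94.3]
force: [0.2, 0.0, -0.8]
finger_gap: 0.999
finger_force: 0.0
```

Run:
```python
from h import *
s=save('scene','pics/s8.png')[:,:,::-1];t=save('top','pics/t8.png')[:,:,::-1]
m=np.zeros((600,800,3),np.uint8)
m[:480,:460]=cv2.resize(s[200:360,60:60+0+ 153],(460,480)) if 0 else cv2.resize(s[150:390,210:440],(460,480))
m[:300,460:]=cv2.resize(s[250:400-0,70:240],(340,300))
m[300:,460:]=cv2.resize(t[130:280,250:420],(340,300))
cv2.imwrite('pics/m8.png',m)
```

View pics/m8.png

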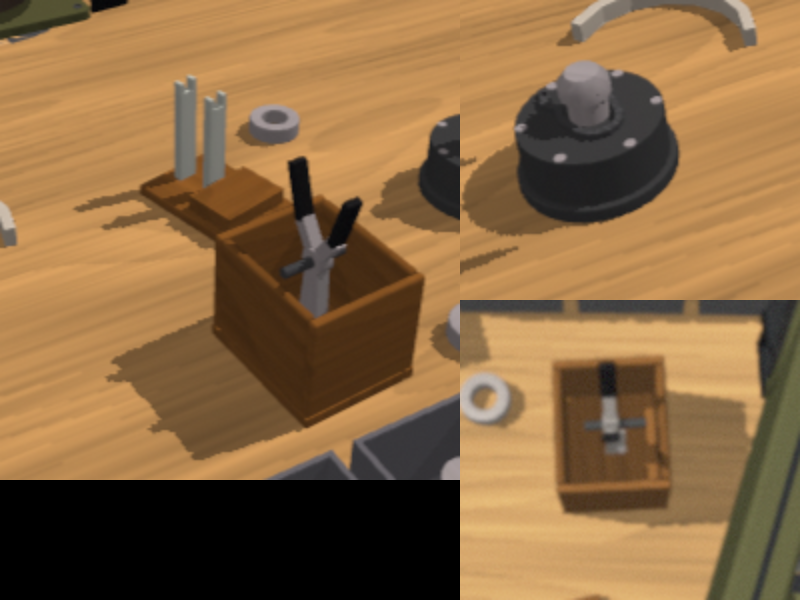

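Pliers stand upright in the box and the ring is around the spindle. I check that the scene is still, then hand in.

advance --offsets '[{}, {}, {}, {}, {}, {}, {}, {}]' --quiet true

```text
ok
```

Run:
```python
from h import *
a=save('scene','pics/s9.png')
o=cv2.imread('pics/s8.png')[:,:,::-1]
d=cv2.absdiff(a,o)[200:320,310:430]; d2=cv2.absdiff(a,o)[270:370,90:190]
print((d.max(2)>40).sum(),(d2.max(2)>40).sum())
if (d.max(2)>40).sum()<30: print(ctrl.job_done())
```

```text
0 0
the job is handed in; nothing more can be done
None
```

The job is handed in, though I got no verdict back. The last pictures show the ring closed in the groove of the right hub and the pliers standing nearly upright in the oak box. Nothing was moving and the arm was clear, at about 19 s of the 58 s allowed.

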